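Seat and clamp the heating block on the lab shaker

TASK

Fit the eight-well aluminium heating block to the shaker: set it on the shaker's platform, keyway towards the platform's key, and shuffle it about gently (never pressing it onto the shaker with more than 40 N) until it drops fully home in the pocket, flat on the pocket floor. Then swing the clamp lever round all the way, until its nose lies over the block's ledge, and let go; leave everything else on the bench where it stands.

Things in the scene. Friction and masses are not known exactly. Their poses are not given: they have to be found in the camera images.
- block_mid (a point): Centre (half-way up) of the loose heating block to fit: plain aluminium, 72 mm long (x), 46 wide (y), 60 tall, about 0.4 kg, standing upright, with eight small wells (2 rows of 4, 11 mm) in its top. Axes turn with the block, z up. Grip it across its plain 46 mm sides, in the upper half: the lowest 10 mm go into the pocket, so keep the fingers 12 mm or more above the foot.
- block_key (a point): Middle of the block's keyway, half-way up, 32.5 mm from the centre along the block's +x: an open notch in that end, 12 mm wide and 7 mm deep over the full height.
- block_ledge (a point): Middle of the top of the block's clamping ledge, 30 mm from the centre along -x and 16 mm above the foot: at that end the foot sticks out 12 mm, over the full 46 mm width. The full-height part of the block reaches from x = -24 to +36 mm.
- shaker: Heated orbital shaker, fixed to the bench: a white box 240 by 190 mm, 80 mm high, with a sloping panel at the front (-x). Origin on the bench straight below the orbit's centre; x from the panel to the rear, z up. On it an aluminium platform, 135 (x) by 104 (y) mm, top face 102 mm above the bench, always parallel to the housing; it does not give when pushed.
- orbit_mid (a point): Orbit centre at the height of the platform's top face; axes of the shaker. The platform's pocket, 75 (x) by 49 (y) mm and 10 deep, leaves 1.5 mm all round the block; a rib 9 mm wide, 7 long in the middle of its +x end is the key. The platform has stopped anywhere on its orbit: the pocket's centre is 3 to 5.3 mm from here in an unmeasured direction. Home, the block centre is 20 mm above this.
- clamp (a joint): Angle (rad) of the flat steel swing clamp on the platform. Near 0 (it starts at -0.25 to 0.1) it lies across the platform, handle towards +y of the shaker; a quarter turn anticlockwise seen from above, to the stop at 1.57, points the handle to -x and brings the 26 mm nose over the ledge of a block that is home (else it strikes the block). About 0.05 N m turns it; it stays as left.
- clamp_mid (a point): The clamp's upright pivot at the platform's top face, 54 mm from the orbit's centre along -x, as it would be with the platform centred; the true pivot is off by as much as the pocket is. The clamp bar is 10 mm wide, 8 to 14 mm above the top face. Its handle, an upright black pin 12 mm across, 44 mm from the pivot, reaches from the bar to 42 mm above the top face.
- spare_block_mid (a point): Centre of a second loose heating block, to be left alone: same outline, but with three large wells (16 mm) in one row.
- dispenser_mid (a point): Loose white reagent bottle with a dispenser head, 68 mm across, 247 mm tall; a point 60 mm above the bench on its axis. Leave alone.
- tip_box_mid (a point): Centre of a loose pipette tip box, 120 by 85 by 51 mm. Leave alone.
- beaker_mid (a point): Centre of a loose glass beaker, 64 mm across, 75 mm tall. Leave alone.
- cartridge_mid (a point): Centre of a loose white plunger cartridge standing on the bench, 25 mm across, 71 mm tall. Leave alone.
- pen_mid (a point): Middle of a marker pen lying on the bench, 125 mm long, 13 mm thick. Leave alone.
Things that resemble listed ones, but are neither listed nor needed, are in the scene too. Leave any purple look-alike of the part that bears block_mid alone.

How it is judged:
On the way:
1. with the clamp still open, the block is fully home in the pocket (z of block_mid in the frame of orbit_mid below 0.0225 m and horizontal distance between block_mid and orbit_mid below 0.009 m and angle between block_mid's own z axis and vertical below 0.05 rad and angle between the x axis of block_mid and the x axis of orbit_mid, either way round below 0.09 rad and value of joint clamp below 0.7 rad), for 0.2 s.
At the end, for the whole second after the job is handed in: The block stands fully home in the pocket (within 2.5 mm of its full depth, within 9 mm of the orbit centre, upright within 0.05 rad, in line with the shaker within 0.09 rad), the clamp is turned past 1.3 rad so that its nose lies over the ledge, and both are left so (z of block_mid in the frame of orbit_mid between 0.0175 and 0.0225 m and horizontal distance between block_mid and orbit_mid below 0.009 m and angle between block_mid's own z axis and vertical below 0.05 rad and angle between the x axis of block_mid and the x axis of orbit_mid, either way round below 0.09 rad and value of joint clamp above 1.3 rad); the robot touches nothing.
It fails at once if the block is pressed or dropped onto the shaker with more than 40 N (contact force between block and platform above 40 N).
It fails at once if something else on the bench is moved by more than 20 mm (distance of any of spare_block_mid, dispenser_mid, tip_box_mid, beaker_mid, cartridge_mid, pen_mid from where it was at the start of the episode above 0.02 m).
It also fails if it takes over 61 s, if anything falls off the work surface, if the arm or the gripper's body presses on something with over 40 N, if the wrist force passes 120 N, or if a joint passes its speed limit or range.

ROBOT

A 6-joint arm with a two-finger parallel gripper is mounted at the origin on the work surface. World frame = base frame: x ahead of the robot, y to its left, z up, the work surface at z = 0. Lengths are in m, angles in rad, forces in N, time in s.
With the tool pointing down it reaches from about 0.35 to 0.775 m from the base axis. Payload 5.5 kg.
Tool frame: the origin (TCP) lies where the fingers leave the gripper's body, on its centre line; the fingertips stand 73 mm ahead of it and the grasp point (between the pads) lies 54 mm ahead of it; z points along the fingers, y is the direction in which the jaws open and shut (so a half turn about z gives the same grasp; the last joint's range is limited). The gripper opens to 85 mm and grips with 20 to 120 N. Pads are 22 mm wide; open, the fingers measure 114 mm over their backs; the gripper's body (76 mm by 85 mm) begins 54 mm behind the grasp point. The pads swing forward as they close: fully open they stand 13 mm farther back than shut.
Start: joints at [1.005, 0.313, 0.046, 1.304, 0, 1.431], TCP at [0.238, 0.524, 0.304] pointing down, gripper open.
Joint ranges: [-2.76, 2.76], [-0.86, 1.69], [-1.03, 1.26], [-2.2, 2.34], [-1.47, 1.5], [-3.14, 3.14]. Speed limits (rad/s): [2.57, 2.57, 3.14, 3.14, 3.14, 3.14].

INTERFACE

Orientations are given as a unit quaternion [w, x, y, z].
In Python, from workcell import env, read_camera, job, cut_out gives the robot as it stands.
- The arm moves only by the tool servo_tool, never from a script. Its argument "deltas" is a list of rows, each an object of numbers: "dx", "dy", "dz": the shift along the world's x, y, z in mm; "rx", "ry", "rz": the turn, a rotation vector about the world's x, y, z in rad; "fingers": the closure, from -1 (fully open) to 1 (shut). A call has 1 to 8 rows; each row shifts and turns the commanded pose from where the row before left it; what a row does not reach is not made up. A row lasts 1/10 s, in which the tool goes at most 50 mm and 8.59 degrees, less where a joint would pass 70% of its speed; a pose out of reach is approached as far as the arm can. A call is refused whole if a number of a shift passes 50 or a number of a turn 0.15, either way. A call with a gripper value outside its range is refused whole. The fingers move at their own pace and stop on an object; "newtons" is the grip in N (left out, the last holds). Time passes only in rows, so rows that do not move let the fingers close. It gives the time, the measured TCP pose, the force and the opening at its end, in the units of the state.
- env.get_state(): the state, without advancing time (a new reading comes with each control period).
- read_camera(name): name is "scene" or "top" or "wrist"; returns a dict with "img" (384x512x3 uint8, red, green, blue), "intrinsics" (3x3 intrinsics, pixels), "k1" (the pictures are not rectified: a ray, as slopes to the right and down, at radius r is drawn at 1 + k1 r^2 times it, then the intrinsics apply), "extrinsics" (4x4, takes a point from camera to world coordinates); the wrist camera has in their place "hand_eye" (4x4, takes a point from camera to tool coordinates, whose origin is the TCP and whose axes are the flange's). Camera axes: x right, y down, z forward; pixel columns grow to the right and rows downward; lengths in m; the calibration is good to about 2 mm. A picture is of the moment at which its call begins: read the wrist's pose just before it. There is no depth.
- job.hand_in(): hands the job in, once; it reports no verdict.
Trained networks look in the newest picture that a camera, given by its name, has taken for a name from the list of things; names that differ only in an ending like _2 or _b are one class to them, and where a whole thing is asked for, a point or a joint stands for the part that bears it (a point fixed in the world has none). Each returns a list of dicts, best first, with "confidence" (0 to 1); they miss things now and then, are a little off and sometimes report something else, mostly with a low value. They report only what shows in the picture. A call takes as long as a camera call. They do not tell look-alikes from the thing itself.
- cut_out(target, camera): "region" (384x512 bool, what is visible of it) and "extent" ([left, top, right, bottom] in pixels, round what is visible of it).
The state is a dict: "clock": time; "joint_pos": joint angles; "qvel": joint speeds; "tau": joint torques, N m; "tcp_pos": TCP position; "orientation": TCP orientation; "wrist_force": force on the tool from outside, world axes, zero at the start; "ft_torque": the same for the moment, N m; "finger_gap": finger opening in m.
Only numpy, scipy, OpenCV 4.12 (cv2) and the standard library are available. Lean on these libraries where they do the work, as an engineer would, in place of code of your own. Each camera call takes 0.05 s, during which the arm holds its last target. There are 200 camera calls.

## Working session

There is one attempt and no reset: what is moved stays moved. The work goes in short steps, Python scripts to look and compute and a tool call to move; the robot and the scene stay as the last step left them, time stands still between calls to the robot, and variables do not carry over. Pictures are saved under pics/ and viewed, about 8 in all and at most 12, crops included, and the job is handed in when it is done.

Besides the shell and the picture viewer there is one more tool, called after "Emit:" as name(argument=value, ...), one argument or row to a line, values as JSON. servo_tool: Moves the arm, as the interface text tells. Its arguments: {"type":"object","properties":{"deltas":{"type":"array"},"newtons":{"type":"number"}},"required":["deltas"]}

```bash
mkdir -p pics; ls
cat > h.py <<'E'
import numpy as np, cv2
from workcell import env, read_camera, job, cut_out
from scipy.spatial.transform import Rotation as R
def st():
    s=env.get_state(); print({k:np.round(s[k],4).tolist() for k in("clock","tcp_pos","orientation","wrist_force","finger_gap")}); return s
def T(c,s=None):
    if "extrinsics" in c: return np.array(c["extrinsics"])
    M=np.eye(4); q=s["orientation"]; M[:3,:3]=R.from_quat([q[1],q[2],q[3],q[0]]).as_matrix(); M[:3,3]=s["tcp_pos"]
    return M@np.array(c["hand_eye"])
def pix2w(c,uv,z,s=None):
    K=np.array(c["intrinsics"]);M=T(c,s);uv=np.atleast_2d(uv).astype(float)
    d=np.c_[(uv[:,0]-K[0,2])/K[0,0],(uv[:,1]-K[1,2])/K[1,1]]
    x=d.copy()
    for _ in range(20): x=d/(1+c["k1"]*(x**2).sum(1,keepdims=True))
    r=np.c_[x,np.ones(len(x))]@M[:3,:3].T; o=M[:3,3]
    return o+r*((z-o[2])/r[:,2])[:,None]
def w2pix(c,P,s=None):
    K=np.array(c["intrinsics"]);M=np.linalg.inv(T(c,s));P=np.atleast_2d(P)
    p=P@M[:3,:3].T+M[:3,3]; x=p[:,:2]/p[:,2:]; x=x*(1+c["k1"]*(x**2).sum(1,keepdims=True))
    return x@K[:2,:2].T+K[:2,2]
def save(n,img,k=1): cv2.imwrite("pics/"+n+".png",cv2.resize(img[:,:,::-1],None,fx=k,fy=k,interpolation=cv2.INTER_CUBIC))
E
python3 - <<'E'
from h import *
st()
for n in("top","scene"):
    c=read_camera(n); save(n+"0",c["img"],1.5); print(n,np.round(c["extrinsics"],3).tolist(),np.round(c["intrinsics"],1).tolist(),c["k1"])
    for t in("block_mid","spare_block_mid","shaker","clamp"):
        for r in cut_out(t,n)[:3]: print(t,round(r["confidence"],2),r["extent"])
E
```

```text
pics
{'clock': 0.0, 'tcp_pos': [0.2373, 0.5233, 0.303], 'orientation': [-0.0003, 0.2113, 0.9774, -0.0009], 'wrist_force': [1.1385, 0.9815, 0.4155], 'finger_gap': 0.0854}
top [[0.024, -0.994, 0.105, 0.43], [-1.0, -0.026, -0.012, -0.004], [0.015, -0.104, -0.994, 1.122], [0.0, 0.0, 0.0, 1.0]] [[360.1, 0.0, 256.9], [0.0, 360.1, 195.4], [0.0, 0.0, 1.0]] -0.013965448345934965
block_mid 0.71 [379.5, 234.6, 405.3, 259.2]
block_mid 0.68 [328.0, 154.9, 350.6, 183.1]
spare_block_mid 0.65 [323.4, 221.4, 345.2, 247.6]
shaker 0.84 [217.2, 147.0, 290.3, 244.5]
clamp 0.18 [217.6, 146.6, 291.0, 242.1]
scene [[0.628, 0.621, -0.469, 0.971], [0.778, -0.495, 0.387, -0.382], [0.008, -0.608, -0.794, 0.834], [0.0, 0.0, 0.0, 1.0]] [[352.6, 0.0, 252.3], [0.0, 352.6, 189.2], [0.0, 0.0, 1.0]] -0.006309405772495506
block_mid 0.89 [74.8, 234.0, 110.2, 268.3]
block_mid 0.83 [184.4, 269.1, 217.3, 306.5]
spare_block_mid 0.57 [145.6, 211.6, 180.6, 239.4]
spare_block_mid 0.52 [215.2, 157.1, 314.6, 252.3]
shaker 0.55 [212.0, 158.2, 318.2, 255.4]
clamp 0.68 [249.9, 163.9, 273.7, 181.3]
clamp 0.52 [123.0, 266.0, 138.8, 282.2]
```

View pics/top0.png

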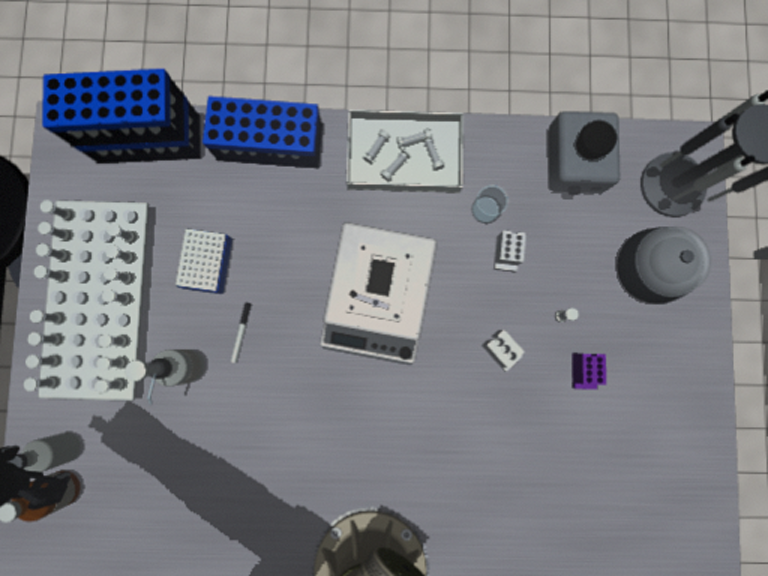

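View pics/scene0.png

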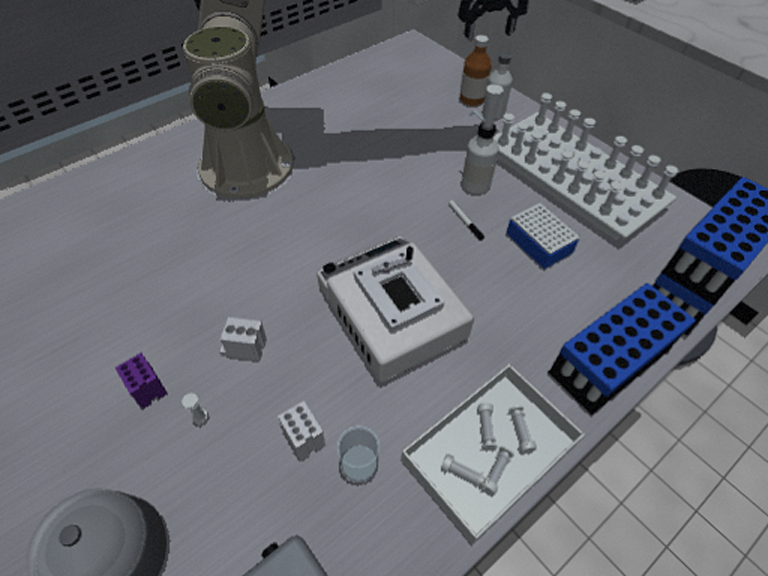

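The target block (eight wells, plain) is at about (510,250) in the top picture, its ledge towards the robot. The spare is at (505,350) and the purple look-alike at (590,370). The shaker sits at (380,285), panel towards the robot, with the clamp handle at (353,294) to the left.

Run:
```python
from h import *
s=st(); c=read_camera("top"); e=read_camera("scene")
for t,cam,z in(("block_mid",c,.06),("spare_block_mid",c,.06),("shaker",c,.08),("beaker_mid",c,.07)):
    for r in cut_out(t,"top")[:2]:
        g=r["region"].astype(np.uint8); v,u=np.nonzero(g)
        rc=cv2.minAreaRect(np.c_[u,v].astype(np.float32)); 
        print(t,r["confidence"],np.round(pix2w(c,[u.mean(),v.mean()],z),3),"corners",np.round(pix2w(c,cv2.boxPoints(rc),z)[:,:2],3).tolist())
# shaker pocket centre and holes by eye (x1.5 picture)
P=np.array([[381,279],[363,248],[411,256],[351,308],[397,316],[353,294]])/1.5
print(np.round(pix2w(c,P,.102),3))
import numpy as np
print("hand_eye",np.round(read_camera("wrist")["hand_eye"],3).tolist(),R.from_quat(np.roll(s["orientation"],-1)).as_matrix().round(3).tolist())
```

```text
{'clock': 0.5, 'tcp_pos': [0.2375, 0.5236, 0.3039], 'orientation': [0.0, 0.2113, 0.9774, -0.0], 'wrist_force': [-1.0922, 0.0988, 0.3142], 'finger_gap': 0.0854}
block_mid 0.79 [[ 0.4   -0.417  0.06 ]] corners [[0.431, -0.383], [0.433, -0.452], [0.366, -0.451], [0.364, -0.383]]
block_mid 0.75 [[ 0.636 -0.262  0.06 ]] corners [[0.673, -0.234], [0.675, -0.292], [0.596, -0.292], [0.594, -0.235]]
spare_block_mid 0.76 [[ 0.437 -0.25   0.06 ]] corners [[0.443, -0.204], [0.482, -0.242], [0.432, -0.294], [0.393, -0.256]]
shaker 0.78 [[ 0.531 -0.001  0.08 ]] corners [[0.435, 0.111], [0.682, 0.071], [0.649, -0.117], [0.403, -0.072]]
beaker_mid 0.84 [[ 0.725 -0.219  0.07 ]] corners [[0.718, -0.166], [0.778, -0.223], [0.733, -0.268], [0.674, -0.211]]
[[ 0.565 -0.008  0.102]
 [ 0.624  0.028  0.102]
 [ 0.611 -0.064  0.102]
 [ 0.508  0.047  0.102]
 [ 0.495 -0.04   0.102]
 [ 0.535  0.044  0.102]]
hand_eye [[-0.001, -0.958, -0.287, 0.073], [1.0, -0.0, -0.001, 0.0], [0.0, -0.287, 0.958, -0.071], [0.0, 0.0, 0.0, 1.0]] [[-0.911, 0.413, -0.0], [0.413, 0.911, -0.0], [-0.0, -0.0, -1.0]]
```

Emit:
servo_tool(
  deltas=[
    {"dz": 40,"fingers": -1},
    {"dz": 30},
    {"dx": 23,"dy": -41,"rz": 0.02},
    {"dx": 23,"dy": -41,"rz": 0.02},
    {"dx": 23,"dy": -41,"rz": 0.02},
    {"dx": 23,"dy": -41,"rz": 0.02},
    {"dx": 23,"dy": -41,"rz": 0.02},
    {"dx": 23,"dy": -41,"rz": 0.02},
  ],
)

```text
invalid input at $.deltas[0]: expected keys dx, dy, dz, rx, ry, rz, fingers
```

Emit:
servo_tool(
  deltas=[
    {"dx": 23,"dy": -41,"rz": 0.02},
    {"dx": 23,"dy": -41,"rz": 0.02},
    {"dx": 23,"dy": -41,"rz": 0.02},
    {"dx": 23,"dy": -41,"rz": 0.02},
    {"dx": 23,"dy": -41,"rz": 0.02},
    {"dx": 23,"dy": -41,"rz": 0.02},
    {"dx": 23,"dy": -41,"rz": 0.02},
    {"dz": -30},
  ],
)

```text
invalid input at $.deltas[0]: expected keys dx, dy, dz, rx, ry, rz, fingers
```

Run:
```python
from h import *
s=st(); c=read_camera("wrist"); save("w1",c["img"],1.5); np.save("w1.npy",c["img"])
import pickle; pickle.dump((s,c),open("w1.pkl","wb"))
```

```text
{'clock': 0.85, 'tcp_pos': [0.2375, 0.5237, 0.304], 'orientation': [0.0, 0.2113, 0.9774, 0.0001], 'wrist_force': [-0.1284, -1.3751, 0.077], 'finger_gap': 0.0852}
```

View pics/w1.png

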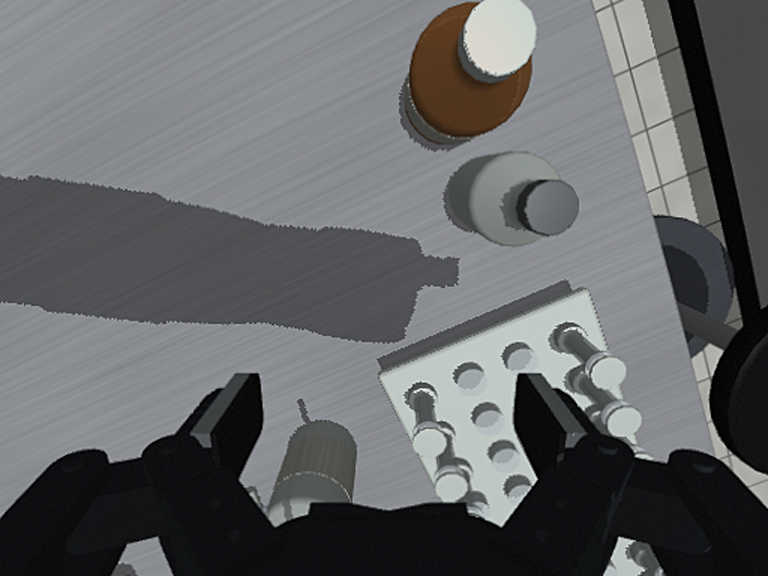

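The wrist picture (view 3) was of the start pose, because the moves were refused: every key has to be given. It shows a bottle top near the left finger at (310,460), so I raise first.

Emit:
servo_tool(
  deltas=[
    {"dx": 0,"dy": 0,"dz": 40,"rx": 0,"ry": 0,"rz": 0,"fingers": -1},
    {"dx": 0,"dy": 0,"dz": 40,"rx": 0,"ry": 0,"rz": 0,"fingers": -1},
    {"dx": 23,"dy": -41,"dz": 0,"rx": 0,"ry": 0,"rz": 0.02,"fingers": -1},
    {"dx": 23,"dy": -41,"dz": 0,"rx": 0,"ry": 0,"rz": 0.02,"fingers": -1},
    {"dx": 23,"dy": -41,"dz": 0,"rx": 0,"ry": 0,"rz": 0.02,"fingers": -1},
    {"dx": 23,"dy": -41,"dz": 0,"rx": 0,"ry": 0,"rz": 0.02,"fingers": -1},
    {"dx": 23,"dy": -41,"dz": 0,"rx": 0,"ry": 0,"rz": 0.02,"fingers": -1},
    {"dx": 23,"dy": -41,"dz": 0,"rx": 0,"ry": 0,"rz": 0.02,"fingers": -1},
  ],
)

```text
clock: 1.7
tcp_pos: [0.376, 0.276, 0.3842]
orientation: [0.0, 0.152, 0.988, 0.0]
wrist_force: [1.6, -0.9, 0.1]
finger_gap: 0.0853
```

Emit:
servo_tool(
  deltas=[
    {"dx": 23,"dy": -41,"dz": 0,"rx": 0,"ry": 0,"rz": 0.02,"fingers": -1},
    {"dx": 23,"dy": -41,"dz": 0,"rx": 0,"ry": 0,"rz": 0.02,"fingers": -1},
    {"dx": 23,"dy": -41,"dz": 0,"rx": 0,"ry": 0,"rz": 0.02,"fingers": -1},
    {"dx": 23,"dy": -41,"dz": 0,"rx": 0,"ry": 0,"rz": 0.02,"fingers": -1},
    {"dx": 23,"dy": -41,"dz": 0,"rx": 0,"ry": 0,"rz": 0.02,"fingers": -1},
    {"dx": 23,"dy": -41,"dz": 0,"rx": 0,"ry": 0,"rz": 0.02,"fingers": -1},
    {"dx": 23,"dy": -41,"dz": -20,"rx": 0,"ry": 0,"rz": 0.02,"fingers": -1},
    {"dx": 0,"dy": 0,"dz": -20,"rx": 0,"ry": 0,"rz": 0,"fingers": -1},
  ],
)

```text
clock: 2.5
tcp_pos: [0.5389, -0.0133, 0.3436]
orientation: [0.001, 0.086, 0.996, -0.001]
wrist_force: [-0.7, 0.6, -1.1]
finger_gap: 0.0852
```

Run:
```python
from h import *
s=st(); c=read_camera("wrist"); save("w2",c["img"],1.5)
import pickle; pickle.dump((s,c),open("w2.pkl","wb"))
```

```text
{'clock': 2.5, 'tcp_pos': [0.5389, -0.0133, 0.3436], 'orientation': [0.0015, 0.0856, 0.9963, -0.0007], 'wrist_force': [-0.708, 0.5794, -1.1459], 'finger_gap': 0.0852}
```

View pics/w2.png

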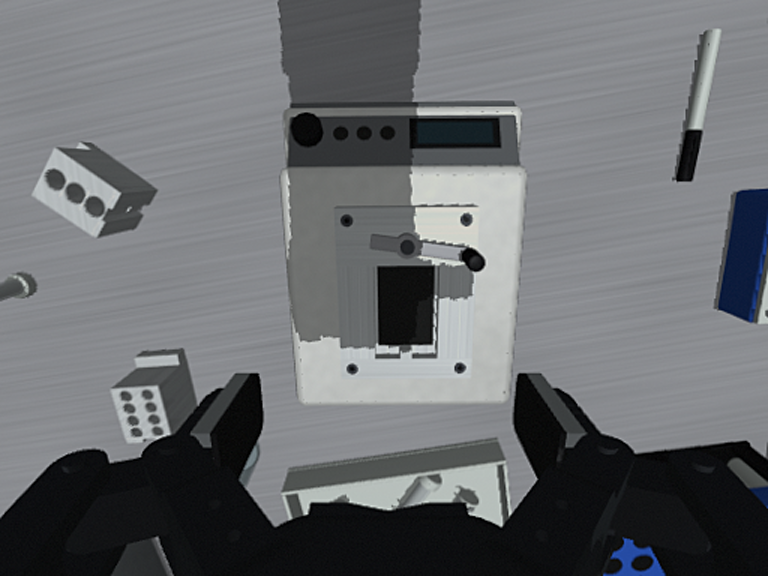

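Run:
```python
from h import *
import pickle; s,c=pickle.load(open("w2.pkl","rb"))
im=c["img"][130:260,205:345]; g=np.clip(im.astype(float)*1.0,0,255).astype(np.uint8)
print(c["intrinsics"],c["k1"])
lut=(255*(np.arange(256)/255)**.6).astype(np.uint8)
k=5
o=cv2.resize(lut[g],None,fx=k,fy=k,interpolation=cv2.INTER_CUBIC); cv2.imwrite("pics/crop2.png",o[:600,:,::-1])
P=np.array([[346,220],[467,219],[352,369],[460,368],[376,266],[437,266],[437,356],[376,356],[407,246],[474,262]])/1.5
print(np.round(pix2w(c,P,.102,s),4))
```

```text
[[286.81329356   0.         258.35606379]
 [  0.         286.81329356 199.58124899]
 [  0.           0.           1.        ]] -0.027596833504005797
[[ 0.4963 -0.0365  0.102 ]
 [ 0.5104  0.0492  0.102 ]
 [ 0.6125 -0.0552  0.102 ]
 [ 0.6263  0.0298  0.102 ]
 [ 0.5332 -0.0213  0.102 ]
 [ 0.5409  0.0232  0.102 ]
 [ 0.6128  0.0132  0.102 ]
 [ 0.6046 -0.0343  0.102 ]
 [ 0.5224  0.0037  0.102 ]
 [ 0.5426  0.0506  0.102 ]]
```

View pics/crop2.png

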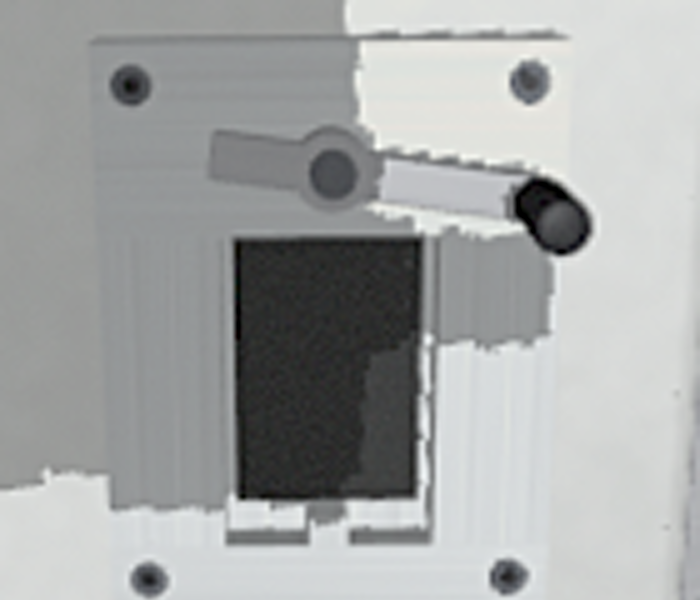

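Run:
```python
from h import *
import pickle; s,c=pickle.load(open("w2.pkl","rb"))
f=lambda a:(np.array(a)+.5)/5-.5+[205,130]
S=pix2w(c,f([[131,85],[530,82],[508,576],[149,578]]),.102,s)[:,:2]
P=pix2w(c,f([[232,237],[433,237],[433,544],[226,544]]),.102,s)[:,:2]
for n,Q in(("screw",S),("pocket",P)):
    x=(Q[2]+Q[3]-Q[0]-Q[1])/2; y=(Q[1]+Q[2]-Q[0]-Q[3])/2
    print(n,Q.mean(0).round(4),np.linalg.norm(x).round(4),np.linalg.norm(y).round(4),"yaw",np.arctan2(x[1],x[0]).round(3),(np.arctan2(y[1],y[0])-np.pi/2).round(3))
K=f([[230,237],[328,500],[333,173]]); print("pivot",pix2w(c,K[2],.117,s).round(4))
print("handle top",pix2w(c,f([567,226]),.144,s).round(4), "tool yaw",R.from_quat(np.roll(s["orientation"],-1)).as_matrix().round(3).tolist())
# platform outline: front corners (93,39),(569,37)
print(pix2w(c,f([[93,39],[569,37]]),.102,s).round(4))
# block approx
B=np.array([[113,392],[157,382],[168,437],[122,441]])/1.5
print("block top",pix2w(c,B,.06,s).round(3))
```

```text
screw [ 0.5609 -0.0035] 0.1167 0.0859 yaw -0.164 -0.165
pocket [ 0.5734 -0.0051] 0.0743 0.0469 yaw -0.169 -0.172
pivot [[0.5199 0.0033 0.117 ]]
handle top [[0.5329 0.0456 0.144 ]] tool yaw [[-0.985, 0.171, 0.003], [0.171, 0.985, -0.002], [-0.003, -0.001, -1.0]]
[[ 0.4853 -0.0425  0.102 ]
 [ 0.5022  0.0578  0.102 ]]
block top [[ 0.618 -0.288  0.06 ]
 [ 0.615 -0.243  0.06 ]
 [ 0.673 -0.252  0.06 ]
 [ 0.67  -0.298  0.06 ]]
```

Emit:
servo_tool(
  deltas=[
    {"dx": 13,"dy": -42,"dz": -10,"rx": 0,"ry": 0,"rz": 0.02,"fingers": -1},
    {"dx": 13,"dy": -42,"dz": -10,"rx": 0,"ry": 0,"rz": 0.02,"fingers": -1},
    {"dx": 13,"dy": -42,"dz": -10,"rx": 0,"ry": 0,"rz": 0.02,"fingers": -1},
    {"dx": 13,"dy": -42,"dz": -20,"rx": 0,"ry": 0,"rz": 0.02,"fingers": -1},
    {"dx": 13,"dy": -42,"dz": -20,"rx": 0,"ry": 0,"rz": 0.02,"fingers": -1},
    {"dx": 13,"dy": -42,"dz": -20,"rx": 0,"ry": 0,"rz": 0.02,"fingers": -1},
    {"dx": 0,"dy": 0,"dz": 0,"rx": 0,"ry": 0,"rz": 0,"fingers": -1},
    {"dx": 0,"dy": 0,"dz": 0,"rx": 0,"ry": 0,"rz": 0,"fingers": -1},
  ],
)

```text
clock: 3.35
tcp_pos: [0.6136, -0.2606, 0.2534]
orientation: [-0.001, 0.024, 1.0, 0.001]
wrist_force: [0.2, 0.2, 0.9]
finger_gap: 0.0852
```

Run:
```python
from h import *
s=st(); c=read_camera("wrist")
import pickle; pickle.dump((s,c),open("w3.pkl","wb"))
p=w2pix(c,[[.64,-.262,.06]],s)[0].round().astype(int); print(p)
x0,y0=max(p[0]-80,0),max(p[1]-70,0); print(x0,y0)
for r in cut_out("block_mid","wrist")[:2]: print(r["confidence"],r["extent"])
save("crop3",c["img"][y0:y0+140,x0:x0+160],4)
```

```text
{'clock': 3.35, 'tcp_pos': [0.6136, -0.2606, 0.2534], 'orientation': [-0.0011, 0.0235, 0.9997, 0.0009], 'wrist_force': [0.2191, 0.1798, 0.9375], 'finger_gap': 0.0852}
[258 220]
178 150
0.6 [27.8, 0.0, 104.9, 16.1]
0.56 [227.1, 168.1, 277.5, 254.2]
```

View pics/crop3.png

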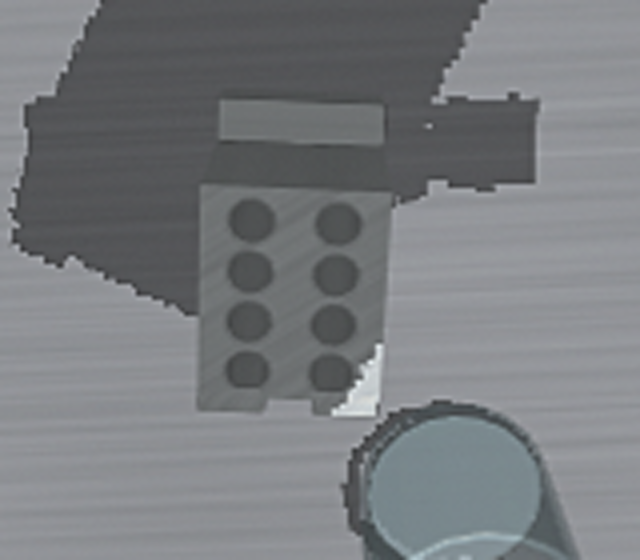

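Run:
```python
from h import *
import pickle; s,c=pickle.load(open("w3.pkl","rb"))
f=lambda a:(np.array(a)+.5)/4-.5+[178,150]
Q=pix2w(c,f([[200,184],[391,191],[380,416],[197,409]]),.06,s)[:,:2]
x=(Q[2]+Q[3]-Q[0]-Q[1])/2; y=(Q[1]+Q[2]-Q[0]-Q[3])/2
yx=np.arctan2(x[1],x[0]);yy=np.arctan2(y[1],y[0])-np.pi/2
ex=np.array([np.cos(yx),np.sin(yx)])
print(Q.mean(0).round(4),np.linalg.norm(x),np.linalg.norm(y),yx,yy,"block centre",Q.mean(0)-.006*ex)
W=f([[252,220],[338,223],[335,275],[250,272],[248,322],[333,325],[246,371],[330,373]]);w=pix2w(c,W,.06,s)[:,:2];print("wells mean",w.mean(0),w.round(4).tolist())
L=pix2w(c,f([[219,99],[384,103],[385,145],[219,142]]),.016,s)[:,:2];print("ledge",L.round(4).tolist())
print("beaker",pix2w(c,f([455,490]),.075,s))
print(R.from_quat(np.roll(s["orientation"],-1)).as_matrix().round(3).tolist())
```

```text
[ 0.6459 -0.2695] 0.059585141496106574 0.046186772211213346 -0.0845110178793593 -0.08836470089528259 block centre [ 0.63991956 -0.26897783]
wells mean [ 0.64457631 -0.26953307] [[0.6239, -0.2779], [0.6256, -0.2572], [0.6389, -0.2585], [0.6372, -0.2793], [0.6503, -0.2807], [0.6521, -0.2596], [0.6635, -0.282], [0.6651, -0.261]]
ledge [[0.6026, -0.2881], [0.6059, -0.2431], [0.6177, -0.2432], [0.6146, -0.289]]
beaker [[ 0.69097459 -0.23153097  0.075     ]]
[[-0.999, 0.047, -0.002], [0.047, 0.999, 0.002], [0.002, 0.002, -1.0]]
```

Emit:
servo_tool(
  deltas=[
    {"dx": 15,"dy": -5,"dz": -10,"rx": 0,"ry": 0,"rz": -0.02,"fingers": -1},
    {"dx": 15,"dy": -4,"dz": -30,"rx": 0,"ry": 0,"rz": -0.02,"fingers": -1},
    {"dx": 0,"dy": 0,"dz": -40,"rx": 0,"ry": 0,"rz": 0,"fingers": -1},
    {"dx": 0,"dy": 0,"dz": -40,"rx": 0,"ry": 0,"rz": 0,"fingers": -1},
    {"dx": 0,"dy": 0,"dz": -36,"rx": 0,"ry": 0,"rz": 0,"fingers": -1},
    {"dx": 0,"dy": 0,"dz": 0,"rx": 0,"ry": 0,"rz": 0,"fingers": -1},
    {"dx": 0,"dy": 0,"dz": 0,"rx": 0,"ry": 0,"rz": 0,"fingers": -1},
  ],
)

```text
clock: 4.15
tcp_pos: [0.6444, -0.2681, 0.0999]
orientation: [0.0, 0.042, 0.999, 0.0]
wrist_force: [0.2, 0.7, 0.3]
finger_gap: 0.0853
```

Emit:
servo_tool(
  deltas=[
    {"dx": 0,"dy": 0,"dz": 0,"rx": 0,"ry": 0,"rz": 0,"fingers": 1},
    {"dx": 0,"dy": 0,"dz": 0,"rx": 0,"ry": 0,"rz": 0,"fingers": 1},
    {"dx": 0,"dy": 0,"dz": 0,"rx": 0,"ry": 0,"rz": 0,"fingers": 1},
    {"dx": 0,"dy": 0,"dz": 0,"rx": 0,"ry": 0,"rz": 0,"fingers": 1},
    {"dx": 0,"dy": 0,"dz": 0,"rx": 0,"ry": 0,"rz": 0,"fingers": 1},
    {"dx": 0,"dy": 0,"dz": 0,"rx": 0,"ry": 0,"rz": 0,"fingers": 1},
    {"dx": 0,"dy": 0,"dz": 0,"rx": 0,"ry": 0,"rz": 0,"fingers": 1},
    {"dx": 0,"dy": 0,"dz": 0,"rx": 0,"ry": 0,"rz": 0,"fingers": 1},
  ],
  newtons=60,
)

```text
clock: 4.95
tcp_pos: [0.6453, -0.2698, 0.1011]
orientation: [0.002, 0.043, 0.999, -0.001]
wrist_force: [-0.4, 1.8, 6.6]
finger_gap: 0.0455
```

Emit:
servo_tool(
  deltas=[
    {"dx": 0,"dy": 0,"dz": 25,"rx": 0,"ry": 0,"rz": 0,"fingers": 1},
    {"dx": 0,"dy": 0,"dz": 45,"rx": 0,"ry": 0,"rz": 0,"fingers": 1},
    {"dx": 0,"dy": 0,"dz": 45,"rx": 0,"ry": 0,"rz": 0,"fingers": 1},
    {"dx": 0,"dy": 0,"dz": 45,"rx": 0,"ry": 0,"rz": 0,"fingers": 1},
    {"dx": -11,"dy": 33,"dz": 0,"rx": 0,"ry": 0,"rz": -0.014,"fingers": 1},
    {"dx": -11,"dy": 33,"dz": 0,"rx": 0,"ry": 0,"rz": -0.014,"fingers": 1},
    {"dx": -11,"dy": 33,"dz": 0,"rx": 0,"ry": 0,"rz": -0.014,"fingers": 1},
    {"dx": -11,"dy": 33,"dz": 0,"rx": 0,"ry": 0,"rz": -0.014,"fingers": 1},
  ],
)

```text
clock: 5.75
tcp_pos: [0.599, -0.1364, 0.2583]
orientation: [-0.0, 0.071, 0.997, 0.0]
wrist_force: [0.7, 0.8, -4.3]
finger_gap: 0.0451
```

Emit:
servo_tool(
  deltas=[
    {"dx": -11,"dy": 33,"dz": 0,"rx": 0,"ry": 0,"rz": -0.014,"fingers": 1},
    {"dx": -11,"dy": 33,"dz": 0,"rx": 0,"ry": 0,"rz": -0.014,"fingers": 1},
    {"dx": 0,"dy": 33,"dz": 0,"rx": 0,"ry": 0,"rz": 0,"fingers": 1},
    {"dx": 0,"dy": 33,"dz": 0,"rx": 0,"ry": 0,"rz": 0,"fingers": 1},
    {"dx": 0,"dy": 0,"dz": 0,"rx": 0,"ry": 0,"rz": 0,"fingers": 1},
    {"dx": 0,"dy": 0,"dz": 0,"rx": 0,"ry": 0,"rz": 0,"fingers": 1},
  ],
)

```text
clock: 6.35
tcp_pos: [0.5777, -0.0047, 0.2585]
orientation: [-0.0, 0.084, 0.996, -0.0]
wrist_force: [-0.7, -0.5, -3.6]
finger_gap: 0.0452
```

Run:
```python
from h import *
s=st(); print(R.from_quat(np.roll(s["orientation"],-1)).as_matrix().round(4).tolist()); c=read_camera("wrist"); save("w4",c["img"],1.5)
import pickle; pickle.dump((s,c),open("w4.pkl","wb"))
```

```text
{'clock': 6.35, 'tcp_pos': [0.5777, -0.0047, 0.2585], 'orientation': [-0.0001, 0.0839, 0.9965, -0.0002], 'wrist_force': [-0.6522, -0.494, -3.5731], 'finger_gap': 0.0452}
[[-0.9859, 0.1673, -0.0002], [0.1673, 0.9859, -0.0003], [0.0002, -0.0004, -1.0]]
```

View pics/w4.png

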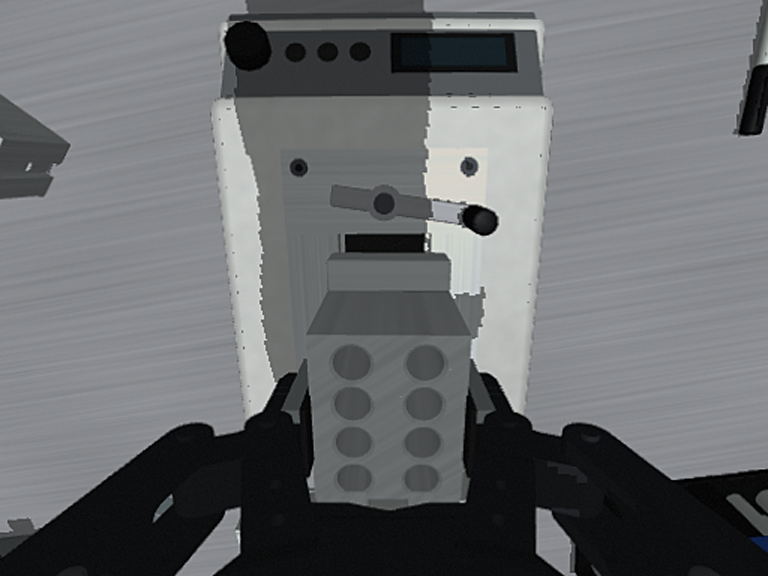

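Run:
```python
from h import *
import pickle; s,c=pickle.load(open("w4.pkl","rb"))
q=s["orientation"];M=R.from_quat(np.roll(q,-1)).as_matrix();t=s["tcp_pos"]
f=lambda a:(np.array(a)+.5)/1.5-.5
h=t[2]-.100
for n,p,z in(("top front edge (blk x=-24)",[[307,335],[470,335]],.06),("ledge top front (x=-36)",[[328,263],[450,263]],.016),("key end",[[314,500],[467,501]],.06)):
    w=pix2w(c,f(p),h+z,s); print(n,((w-t)@M*1000).round(1).tolist())
S=pix2w(c,f([[298,167],[470,166]]),.102,s); print("screws",S.round(4).tolist(),"pivot",pix2w(c,f([384,203]),.117,s).round(4))
```

```text
top front edge (blk x=-24) [[29.3, -22.2, 40.0], [29.3, 22.7, 40.0]]
ledge top front (x=-36) [[40.3, -21.9, 84.0], [40.3, 22.8, 84.0]]
key end [[-26.3, -23.2, 40.0], [-26.7, 24.9, 40.0]]
screws [[0.4964, -0.0371, 0.102], [0.5105, 0.0488, 0.102]] pivot [[0.5204 0.0031 0.117 ]]
```

Emit:
servo_tool(
  deltas=[
    {"dx": 0.5,"dy": -2,"dz": -20,"rx": 0,"ry": 0,"rz": 0,"fingers": 1},
    {"dx": 0,"dy": 0,"dz": -20,"rx": 0,"ry": 0,"rz": 0,"fingers": 1},
    {"dx": 0,"dy": 0,"dz": -8,"rx": 0,"ry": 0,"rz": 0,"fingers": 1},
    {"dx": 0,"dy": 0,"dz": -4,"rx": 0,"ry": 0,"rz": 0,"fingers": 1},
    {"dx": 0,"dy": 0,"dz": 0,"rx": 0,"ry": 0,"rz": 0,"fingers": 1},
    {"dx": 0,"dy": 0,"dz": 0,"rx": 0,"ry": 0,"rz": 0,"fingers": 1},
  ],
)

```text
clock: 7.0
tcp_pos: [0.5791, -0.0078, 0.2072]
orientation: [0.001, 0.085, 0.996, 0.0]
wrist_force: [-0.1, 0.1, -3.2]
finger_gap: 0.0451
```

Emit:
servo_tool(
  deltas=[
    {"dx": 0,"dy": 0,"dz": -1,"rx": 0,"ry": 0,"rz": 0,"fingers": 1},
    {"dx": 0,"dy": 0,"dz": -1,"rx": 0,"ry": 0,"rz": 0,"fingers": 1},
  ],
)

```text
clock: 7.2
tcp_pos: [0.5789, -0.0075, 0.2051]
orientation: [0.001, 0.085, 0.996, -0.0]
wrist_force: [-0.4, -0.2, -3.9]
finger_gap: 0.045
```

Emit:
servo_tool(
  deltas=[
    {"dx": 0,"dy": 0,"dz": -1,"rx": 0,"ry": 0,"rz": 0,"fingers": 1},
    {"dx": 0,"dy": 0,"dz": 0,"rx": 0,"ry": 0,"rz": 0,"fingers": 1},
  ],
)

```text
clock: 7.4
tcp_pos: [0.5785, -0.0074, 0.2034]
orientation: [0.0, 0.085, 0.996, 0.0]
wrist_force: [-0.5, -0.1, -4.3]
finger_gap: 0.045
```

Emit:
servo_tool(
  deltas=[
    {"dx": 0,"dy": 0.7,"dz": -1,"rx": 0,"ry": 0,"rz": 0,"fingers": 1},
    {"dx": 0,"dy": 0,"dz": -0.5,"rx": 0,"ry": 0,"rz": 0,"fingers": 1},
  ],
)

```text
clock: 7.6
tcp_pos: [0.5785, -0.0066, 0.2018]
orientation: [-0.0, 0.085, 0.996, 0.0]
wrist_force: [-0.8, 0.9, -4.5]
finger_gap: 0.0455
```

Emit:
servo_tool(
  deltas=[
    {"dx": 0,"dy": 0,"dz": -0.5,"rx": 0,"ry": 0,"rz": 0,"fingers": 1},
    {"dx": 0,"dy": 0,"dz": -0.5,"rx": 0,"ry": 0,"rz": 0,"fingers": 1},
  ],
)

```text
clock: 7.8
tcp_pos: [0.5786, -0.0067, 0.2008]
orientation: [0.0, 0.085, 0.996, 0.0]
wrist_force: [-0.6, -0.5, -4.6]
finger_gap: 0.0453
```

Emit:
servo_tool(
  deltas=[
    {"dx": 0,"dy": 0,"dz": -0.5,"rx": 0,"ry": 0,"rz": 0,"fingers": 1},
    {"dx": 0,"dy": 0,"dz": -0.5,"rx": 0,"ry": 0,"rz": 0,"fingers": 1},
  ],
)

```text
clock: 8.0
tcp_pos: [0.5785, -0.0067, 0.1998]
orientation: [0.0, 0.085, 0.996, 0.0]
wrist_force: [1.0, -0.3, -4.1]
finger_gap: 0.0452
```

Emit:
servo_tool(
  deltas=[
    {"dx": 0,"dy": 0,"dz": -1,"rx": 0,"ry": 0,"rz": 0,"fingers": 1},
    {"dx": 0,"dy": 0,"dz": -0.5,"rx": 0,"ry": 0,"rz": 0,"fingers": 1},
  ],
)

```text
clock: 8.2
tcp_pos: [0.5785, -0.0068, 0.1982]
orientation: [-0.0, 0.085, 0.996, 0.0]
wrist_force: [-0.3, -0.2, -3.6]
finger_gap: 0.0451
```

Emit:
servo_tool(
  deltas=[
    {"dx": 0,"dy": 0,"dz": -1,"rx": 0,"ry": 0,"rz": 0,"fingers": 1},
    {"dx": 0,"dy": 0,"dz": -0.5,"rx": 0,"ry": 0,"rz": 0,"fingers": 1},
  ],
)

```text
clock: 8.4
tcp_pos: [0.5785, -0.0067, 0.1967]
orientation: [-0.0, 0.085, 0.996, 0.0]
wrist_force: [0.2, -0.3, -4.9]
finger_gap: 0.0453
```

Emit:
servo_tool(
  deltas=[
    {"dx": 0,"dy": 0,"dz": -0.5,"rx": 0,"ry": 0,"rz": 0,"fingers": 1},
    {"dx": 0,"dy": 0,"dz": -0.5,"rx": 0,"ry": 0,"rz": 0,"fingers": 1},
  ],
)

```text
clock: 8.6
tcp_pos: [0.5785, -0.0068, 0.1958]
orientation: [0.0, 0.085, 0.996, 0.0]
wrist_force: [-0.4, 0.5, -3.6]
finger_gap: 0.0452
```

Emit:
servo_tool(
  deltas=[
    {"dx": 0,"dy": 0,"dz": -0.5,"rx": 0,"ry": 0,"rz": 0,"fingers": 1},
    {"dx": 0,"dy": 0,"dz": -0.5,"rx": 0,"ry": 0,"rz": 0,"fingers": 1},
  ],
)

```text
clock: 8.8
tcp_pos: [0.5785, -0.0067, 0.1948]
orientation: [0.0, 0.085, 0.996, 0.0]
wrist_force: [0.8, -0.5, -4.5]
finger_gap: 0.0455
```

Emit:
servo_tool(
  deltas=[
    {"dx": 0,"dy": 0,"dz": -0.5,"rx": 0,"ry": 0,"rz": 0,"fingers": 1},
    {"dx": 0,"dy": 0,"dz": -0.5,"rx": 0,"ry": 0,"rz": 0,"fingers": 1},
  ],
)

```text
clock: 9.0
tcp_pos: [0.5786, -0.0067, 0.1938]
orientation: [0.0, 0.085, 0.996, 0.0]
wrist_force: [-0.7, 0.1, -4.2]
finger_gap: 0.0452
```

Emit:
servo_tool(
  deltas=[
    {"dx": 0,"dy": 0,"dz": -0.5,"rx": 0,"ry": 0,"rz": 0,"fingers": 1},
    {"dx": 0,"dy": 0,"dz": 0,"rx": 0,"ry": 0,"rz": 0,"fingers": 1},
  ],
)

```text
clock: 9.2
tcp_pos: [0.5785, -0.0067, 0.1933]
orientation: [0.0, 0.085, 0.996, 0.0]
wrist_force: [-0.3, -0.8, -3.6]
finger_gap: 0.0453
```

Emit:
servo_tool(
  deltas=[
    {"dx": 0,"dy": 0,"dz": -0.5,"rx": 0,"ry": 0,"rz": 0,"fingers": 1},
    {"dx": 0,"dy": 0,"dz": -0.5,"rx": 0,"ry": 0,"rz": 0,"fingers": 1},
  ],
)

```text
clock: 9.4
tcp_pos: [0.5785, -0.0067, 0.1932]
orientation: [0.0, 0.085, 0.996, -0.0]
wrist_force: [-4.2, 0.2, 5.8]
finger_gap: 0.0449
```

Emit:
servo_tool(
  deltas=[
    {"dx": 0,"dy": 0,"dz": -0.5,"rx": 0,"ry": 0,"rz": 0,"fingers": 1},
    {"dx": 0,"dy": 0,"dz": 0,"rx": 0,"ry": 0,"rz": 0,"fingers": 1},
  ],
)

```text
clock: 9.6
tcp_pos: [0.5785, -0.0067, 0.1932]
orientation: [0.0, 0.085, 0.996, -0.0]
wrist_force: [-4.4, 0.4, 5.8]
finger_gap: 0.0451
```

Emit:
servo_tool(
  deltas=[
    {"dx": 0,"dy": 0,"dz": -0.5,"rx": 0,"ry": 0,"rz": 0,"fingers": 1},
    {"dx": 0,"dy": 0,"dz": 0,"rx": 0,"ry": 0,"rz": 0,"fingers": 1},
  ],
)

```text
clock: 9.8
tcp_pos: [0.5784, -0.0067, 0.1931]
orientation: [0.001, 0.085, 0.996, -0.0]
wrist_force: [-5.7, 1.0, 8.7]
finger_gap: 0.045
```

Emit:
servo_tool(
  deltas=[
    {"dx": 0,"dy": 0,"dz": 1.5,"rx": 0,"ry": 0,"rz": 0,"fingers": 1},
    {"dx": 0,"dy": 0,"dz": 0,"rx": 0,"ry": 0,"rz": 0,"fingers": -1},
    {"dx": 0,"dy": 0,"dz": 0,"rx": 0,"ry": 0,"rz": 0,"fingers": -1},
    {"dx": 0,"dy": 0,"dz": 0,"rx": 0,"ry": 0,"rz": 0,"fingers": -1},
    {"dx": 0,"dy": 0,"dz": 0,"rx": 0,"ry": 0,"rz": 0,"fingers": -1},
    {"dx": 0,"dy": 0,"dz": 0,"rx": 0,"ry": 0,"rz": 0,"fingers": -1},
    {"dx": 0,"dy": 0,"dz": 0,"rx": 0,"ry": 0,"rz": 0,"fingers": -1},
  ],
)

```text
clock: 10.5
tcp_pos: [0.5786, -0.0067, 0.1928]
orientation: [-0.0, 0.085, 0.996, 0.0]
wrist_force: [0.8, 1.0, -0.4]
finger_gap: 0.0857
```

Emit:
servo_tool(
  deltas=[
    {"dx": 0,"dy": 0,"dz": 20,"rx": 0,"ry": 0,"rz": 0,"fingers": -1},
    {"dx": 0,"dy": 0,"dz": 40,"rx": 0,"ry": 0,"rz": 0,"fingers": -1},
    {"dx": 0,"dy": 0,"dz": 40,"rx": 0,"ry": 0,"rz": 0,"fingers": -1},
    {"dx": -10,"dy": 0,"dz": 30,"rx": 0,"ry": 0,"rz": 0,"fingers": -1},
    {"dx": 0,"dy": 0,"dz": 0,"rx": 0,"ry": 0,"rz": 0,"fingers": -1},
    {"dx": 0,"dy": 0,"dz": 0,"rx": 0,"ry": 0,"rz": 0,"fingers": -1},
  ],
)

```text
clock: 11.1
tcp_pos: [0.5688, -0.0068, 0.3235]
orientation: [0.001, 0.085, 0.996, -0.0]
wrist_force: [-0.0, 0.0, -0.6]
finger_gap: 0.0858
```

Run:
```python
from h import *
s=st(); c=read_camera("wrist"); cs=read_camera("scene")
import pickle; pickle.dump((s,c,cs),open("w5.pkl","wb"))
a=cv2.resize(c["img"][90:290,150:370],None,fx=2.5,fy=2.5,interpolation=cv2.INTER_CUBIC)
p=w2pix(cs,[[.565,-.005,.12]])[0].astype(int); print(p)
b=cv2.resize(cs["img"][p[1]-60:p[1]+60,p[0]-45:p[0]+45-20],None,fx=3.6,fy=500/120,interpolation=cv2.INTER_CUBIC)
o=np.hstack([a,b[:500]]);print(o.shape); save("w5",o[:600,:800])
```

```text
{'clock': 11.1, 'tcp_pos': [0.5688, -0.0068, 0.3235], 'orientation': [0.001, 0.0848, 0.9964, -0.0], 'wrist_force': [-0.0434, 0.0158, -0.5633], 'finger_gap': 0.0858}
[265 187]
(500, 802, 3)
```

View pics/w5.png

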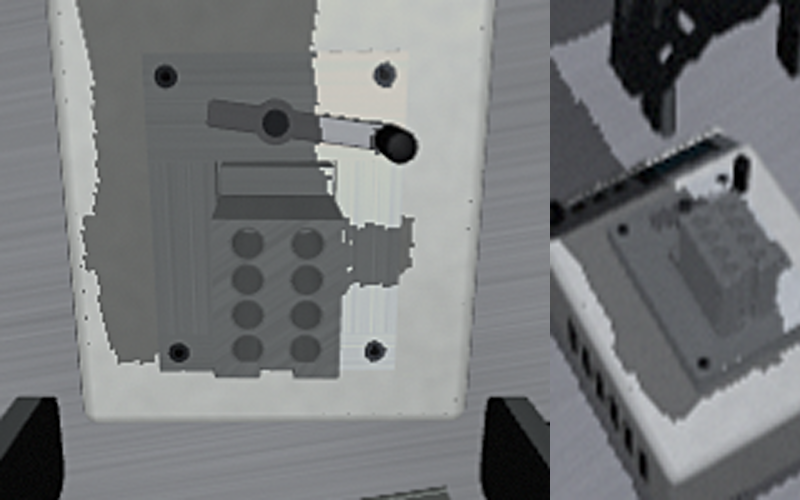

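The block looks seated: its ledge lies within the pocket outline, and the clamp is still open with the pin at crop (401,146). Now I'll check the height numerically and locate the pin.

Run:
```python
from h import *
import pickle; s,c,cs=pickle.load(open("w5.pkl","rb"))
f=lambda a:(np.array(a)+.5)/2.5-.5+[150,90]
for z in(.152,.162):
    w=pix2w(c,f([[211,220],[348,220],[341,376],[214,376]]),z,s)[:,:2]
    print("top z",z,"width",np.linalg.norm(w[1]-w[0]).round(4),np.linalg.norm(w[2]-w[3]).round(4),"len",np.linalg.norm((w[2]+w[3]-w[0]-w[1])/2).round(4),"ctr",w.mean(0).round(4))
piv=pix2w(c,f([275,121]),.117,s)[0]; hd=pix2w(c,f([401,147]),.144,s)[0]
d=hd-piv; print("pivot",piv.round(4),"pin",hd.round(4),"r",np.hypot(*d[:2]).round(4),"clamp",(np.arctan2(d[1],d[0])-np.pi/2+.166).round(3))
for nm in("scene","top"):
    c=read_camera(nm)
    for r in cut_out("block_mid",nm)[:3]: print(nm,r["confidence"],r["extent"])
```

```text
top z 0.152 width 0.0472 0.0468 len 0.0587 ctr [ 0.5789 -0.006 ]
top z 0.162 width 0.0453 0.0449 len 0.0563 ctr [ 0.5756 -0.0055]
pivot [0.5196 0.003  0.117 ] pin [0.5335 0.0448 0.144 ] r 0.044 clamp -0.155
scene 0.59 [251.7, 174.6, 286.1, 207.3]
scene 0.56 [73.6, 233.0, 110.4, 271.5]
top 0.79 [380.4, 233.9, 405.4, 259.4]
top 0.46 [283.5, 170.3, 287.2, 204.1]
```

Emit:
servo_tool(
  deltas=[
    {"dx": -18,"dy": 26,"dz": 0,"rx": 0,"ry": 0,"rz": 0,"fingers": 0.1},
    {"dx": -17.5,"dy": 26,"dz": 0,"rx": 0,"ry": 0,"rz": 0,"fingers": 0.1},
    {"dx": 0,"dy": 0,"dz": -40,"rx": 0,"ry": 0,"rz": 0,"fingers": 0.1},
    {"dx": 0,"dy": 0,"dz": -40,"rx": 0,"ry": 0,"rz": 0,"fingers": 0.1},
    {"dx": 0,"dy": 0,"dz": 0,"rx": 0,"ry": 0,"rz": 0,"fingers": 0.1},
    {"dx": 0,"dy": 0,"dz": 0,"rx": 0,"ry": 0,"rz": 0,"fingers": 0.1},
  ],
)

```text
clock: 12.0
tcp_pos: [0.5326, 0.0453, 0.2426]
orientation: [-0.001, 0.085, 0.996, 0.0]
wrist_force: [0.6, -0.0, 0.6]
finger_gap: 0.0385
```

Run:
```python
from h import *
s=st(); print(np.round(s["joint_pos"],2)); c=read_camera("wrist")
import pickle; pickle.dump((s,c),open("w6.pkl","wb"))
print(w2pix(c,[[.5332,.045,.144]],s)*1.5); save("w6",c["img"],1.5)
```

```text
{'clock': 12.0, 'tcp_pos': [0.5326, 0.0453, 0.2426], 'orientation': [-0.0012, 0.0848, 0.9964, 0.0], 'wrist_force': [0.639, -0.0159, 0.6082], 'finger_gap': 0.0385}
[-0.07  0.26 -0.17  1.14  0.    0.1 ]
[[387.1478773  350.86366747]]
```

View pics/w6.png

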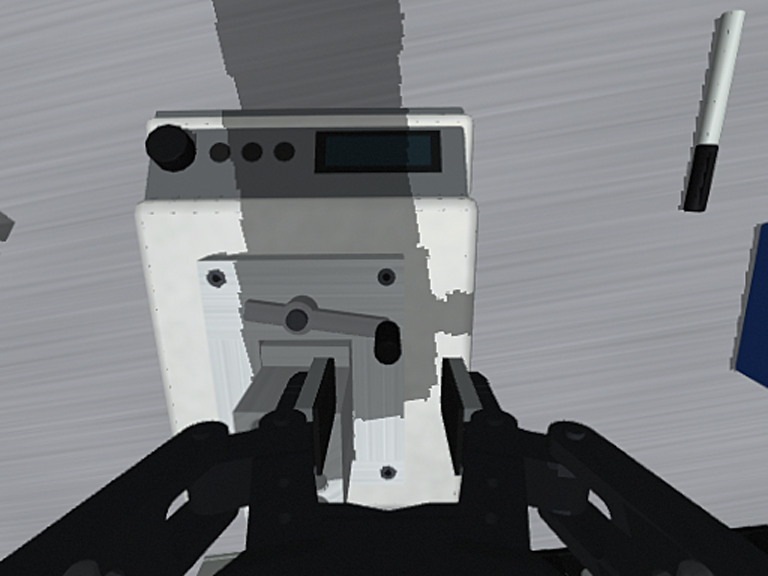

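Emit:
servo_tool(
  deltas=[
    {"dx": 0.5,"dy": 0,"dz": -27,"rx": 0,"ry": 0,"rz": 0,"fingers": 0.1},
    {"dx": 0,"dy": 0,"dz": -19,"rx": 0,"ry": 0,"rz": 0,"fingers": 0.1},
    {"dx": 0,"dy": 0,"dz": 0,"rx": 0,"ry": 0,"rz": 0,"fingers": 0.1},
  ],
)

```text
clock: 12.35
tcp_pos: [0.5336, 0.045, 0.1968]
orientation: [-0.0, 0.085, 0.996, 0.0]
wrist_force: [-0.6, -0.6, 0.4]
finger_gap: 0.0385
```

Emit:
servo_tool(
  deltas=[
    {"dx": 0,"dy": 0,"dz": 0,"rx": 0,"ry": 0,"rz": 0,"fingers": 1},
    {"dx": 0,"dy": 0,"dz": 0,"rx": 0,"ry": 0,"rz": 0,"fingers": 1},
    {"dx": 0,"dy": 0,"dz": 0,"rx": 0,"ry": 0,"rz": 0,"fingers": 1},
    {"dx": 0,"dy": 0,"dz": 0,"rx": 0,"ry": 0,"rz": 0,"fingers": 1},
    {"dx": 0,"dy": 0,"dz": 0,"rx": 0,"ry": 0,"rz": 0,"fingers": 1},
  ],
  newtons=20,
)

```text
clock: 12.85
tcp_pos: [0.5348, 0.0448, 0.1989]
orientation: [0.002, 0.085, 0.996, -0.0]
wrist_force: [-0.3, -2.7, 7.5]
finger_gap: 0.0109
```

Run:
```python
import numpy as np
p=np.array([.5199,.0031]); a0=np.pi/2-.166-.14; prev=None
for i,th in enumerate(np.linspace(-.14,1.57,15)):
    q=p+.044*np.array([np.cos(np.pi/2-.166+th),np.sin(np.pi/2-.166+th)])
    print(i,round(th,2),(q*1e3).round(1),None if prev is None else ((q-prev)*1e3).round(1)); prev=q
```

```text
0 -0.14 [533.2  45.1] None
1 -0.02 [527.9  46.4] [-5.2  1.3]
2 0.1 [522.6  47. ] [-5.3  0.7]
3 0.23 [517.2  47. ] [-5.4  0. ]
4 0.35 [511.9  46.4] [-5.3 -0.7]
5 0.47 [506.7  45.1] [-5.2 -1.3]
6 0.59 [501.7  43.2] [-5.  -1.9]
7 0.72 [496.9  40.6] [-4.7 -2.5]
8 0.84 [492.5  37.6] [-4.4 -3.1]
9 0.96 [488.5  34. ] [-4.  -3.6]
10 1.08 [485.   29.9] [-3.5 -4.1]
11 1.2 [482.   25.5] [-3.  -4.5]
12 1.33 [479.6  20.7] [-2.4 -4.8]
13 1.45 [477.7  15.6] [-1.8 -5. ]
14 1.57 [476.5  10.4] [-1.2 -5.2]
```

Emit:
servo_tool(
  deltas=[
    {"dx": -5.2,"dy": 1.3,"dz": 1,"rx": 0,"ry": 0,"rz": 0.122,"fingers": 1},
    {"dx": -5.3,"dy": 0.7,"dz": 0.5,"rx": 0,"ry": 0,"rz": 0.122,"fingers": 1},
    {"dx": -5.4,"dy": 0,"dz": 0,"rx": 0,"ry": 0,"rz": 0.122,"fingers": 1},
  ],
)

```text
clock: 13.15
tcp_pos: [0.5185, 0.0473, 0.1992]
orientation: [0.001, -0.1, 0.995, -0.0]
wrist_force: [2.1, -1.4, -1.7]
finger_gap: 0.0109
```

Emit:
servo_tool(
  deltas=[
    {"dx": -5.3,"dy": -0.7,"dz": 0,"rx": 0,"ry": 0,"rz": 0.122,"fingers": 1},
    {"dx": -5.2,"dy": -1.3,"dz": 0,"rx": 0,"ry": 0,"rz": 0.122,"fingers": 1},
    {"dx": -5,"dy": -1.9,"dz": 0,"rx": 0,"ry": 0,"rz": 0.122,"fingers": 1},
    {"dx": -4.7,"dy": -2.5,"dz": 0,"rx": 0,"ry": 0,"rz": 0.122,"fingers": 1},
    {"dx": -4.4,"dy": -3.1,"dz": 0,"rx": 0,"ry": 0,"rz": 0.122,"fingers": 1},
  ],
)

```text
clock: 13.65
tcp_pos: [0.4934, 0.0384, 0.1992]
orientation: [0.001, -0.395, 0.919, 0.001]
wrist_force: [0.7, 3.0, 0.0]
finger_gap: 0.0104
```

Forces are low and the pin is following the arc.

Emit:
servo_tool(
  deltas=[
    {"dx": -4,"dy": -3.6,"dz": 0,"rx": 0,"ry": 0,"rz": 0.122,"fingers": 1},
    {"dx": -3.5,"dy": -4.1,"dz": 0,"rx": 0,"ry": 0,"rz": 0.122,"fingers": 1},
    {"dx": -3,"dy": -4.5,"dz": 0,"rx": 0,"ry": 0,"rz": 0.122,"fingers": 1},
  ],
)

```text
clock: 13.95
tcp_pos: [0.4825, 0.0264, 0.1991]
orientation: [0.001, -0.556, 0.831, 0.001]
wrist_force: [-1.2, 3.6, 1.4]
finger_gap: 0.0111
```

Emit:
servo_tool(
  deltas=[
    {"dx": -2.4,"dy": -4.8,"dz": 0,"rx": 0,"ry": 0,"rz": 0.122,"fingers": 1},
    {"dx": -1.8,"dy": -5,"dz": 0,"rx": 0,"ry": 0,"rz": 0.122,"fingers": 1},
  ],
)

```text
clock: 14.15
tcp_pos: [0.4779, 0.0166, 0.1991]
orientation: [0.001, -0.653, 0.758, 0.001]
wrist_force: [-1.7, 3.5, 2.7]
finger_gap: 0.0106
```

Emit:
servo_tool(
  deltas=[
    {"dx": -1.2,"dy": -5.2,"dz": 0,"rx": 0,"ry": 0,"rz": 0.122,"fingers": 1},
    {"dx": 0,"dy": 0,"dz": 0,"rx": 0,"ry": 0,"rz": 0,"fingers": 1},
  ],
)

```text
clock: 14.35
tcp_pos: [0.4766, 0.0115, 0.1991]
orientation: [0.001, -0.697, 0.717, 0.001]
wrist_force: [-2.4, 4.6, 3.4]
finger_gap: 0.0106
```

Emit:
servo_tool(
  deltas=[
    {"dx": 0,"dy": -1.5,"dz": 0,"rx": 0,"ry": 0,"rz": 0,"fingers": 1},
    {"dx": 0,"dy": 0,"dz": 0,"rx": 0,"ry": 0,"rz": 0,"fingers": 1},
  ],
)

```text
clock: 14.55
tcp_pos: [0.4766, 0.0112, 0.199]
orientation: [0.002, -0.696, 0.718, 0.002]
wrist_force: [-1.2, 9.5, 5.0]
finger_gap: 0.0114
```

Emit:
servo_tool(
  deltas=[
    {"dx": 0,"dy": 0,"dz": 0,"rx": 0,"ry": 0,"rz": 0,"fingers": 0.1},
    {"dx": 0,"dy": 0,"dz": 0,"rx": 0,"ry": 0,"rz": 0,"fingers": 0.1},
    {"dx": 0,"dy": 0,"dz": 0,"rx": 0,"ry": 0,"rz": 0,"fingers": 0.1},
    {"dx": 0,"dy": 0,"dz": 20,"rx": 0,"ry": 0,"rz": 0,"fingers": 0.1},
    {"dx": 0,"dy": 0,"dz": 40,"rx": 0,"ry": 0,"rz": 0,"fingers": 0.1},
    {"dx": 0,"dy": 0,"dz": 40,"rx": 0,"ry": 0,"rz": 0,"fingers": 0.1},
    {"dx": 20,"dy": -40,"dz": 20,"rx": 0,"ry": 0,"rz": -0.14,"fingers": 0.1},
    {"dx": 20,"dy": -30,"dz": 0,"rx": 0,"ry": 0,"rz": -0.14,"fingers": 0.1},
  ],
)

```text
clock: 15.35
tcp_pos: [0.519, -0.0622, 0.3227]
orientation: [0.002, -0.587, 0.81, -0.003]
wrist_force: [0.1, -0.6, -0.4]
finger_gap: 0.0384
```

Emit:
servo_tool(
  deltas=[
    {"dx": 0,"dy": 0,"dz": 0,"rx": 0,"ry": 0,"rz": -0.15,"fingers": 0.1},
    {"dx": 0,"dy": 20,"dz": 0,"rx": 0,"ry": 0,"rz": -0.15,"fingers": 0.1},
    {"dx": 0,"dy": 20,"dz": 0,"rx": 0,"ry": 0,"rz": -0.15,"fingers": 0.1},
    {"dx": 0,"dy": 20,"dz": 0,"rx": 0,"ry": 0,"rz": -0.15,"fingers": 0.1},
    {"dx": 0,"dy": 0,"dz": 0,"rx": 0,"ry": 0,"rz": -0.15,"fingers": 0.1},
    {"dx": 0,"dy": 0,"dz": 0,"rx": 0,"ry": 0,"rz": -0.15,"fingers": 0.1},
    {"dx": 0,"dy": 0,"dz": 0,"rx": 0,"ry": 0,"rz": -0.15,"fingers": 0.1},
    {"dx": 0,"dy": 0,"dz": 0,"rx": 0,"ry": 0,"rz": -0.15,"fingers": 0.1},
  ],
)

```text
clock: 16.15
tcp_pos: [0.5172, -0.001, 0.3183]
orientation: [0.0, -0.026, 1.0, -0.0]
wrist_force: [0.1, -0.6, 0.6]
finger_gap: 0.0385
```

Run:
```python
from h import *
s=st(); c=read_camera("wrist"); save("w7",c["img"],1.5)
import pickle; pickle.dump((s,c),open("w7.pkl","wb"))
```

```text
{'clock': 16.15, 'tcp_pos': [0.5172, -0.001, 0.3183], 'orientation': [0.0, -0.0259, 0.9997, -0.0], 'wrist_force': [0.1097, -0.6268, 0.6062], 'finger_gap': 0.0385}
```

View pics/w7.png

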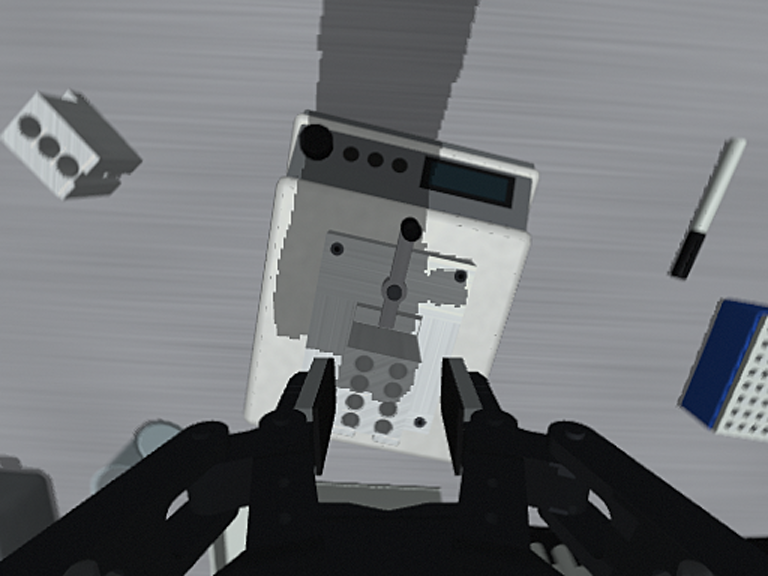

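The clamp now points along the shaker: pin at (410,230), pivot at (394,292), nose at (386,325) over the ledge. One numeric check before handing in.

Run:
```python
from h import *
import pickle; s,c=pickle.load(open("w7.pkl","rb")); f=lambda a:(np.array(a)+.5)/1.5-.5
piv=pix2w(c,f([394,292]),.117,s)[0]; hd=pix2w(c,f([411,228]),.144,s)[0]; n=pix2w(c,f([387,326]),.116,s)[0]
for d in(hd-piv,piv-n): print("clamp",((np.arctan2(d[1],d[0])-np.pi/2+.166)%(2*np.pi)).round(3),np.hypot(*d[:2]).round(4))
w=pix2w(c,f([[353,323],[422,331],[423,362],[347,348]]),.108,s)
e=pix2w(c,f([[347,348],[422,363]]),.152,s)[:,:2]; print("front edge width at .152",np.linalg.norm(e[1]-e[0]).round(4),"yaw",(np.arctan2(*(e[1]-e[0])[::-1])-np.pi/2).round(3),e.mean(0).round(4))
print("block ctr",(e.mean(0)+.024*np.array([np.cos(.166),-np.sin(.166)])).round(4))
job.hand_in()
```

```text
clamp 1.59 0.0461
clamp 1.599 0.0245
front edge width at .152 0.0459 yaw -0.163 [ 0.5505 -0.0013]
block ctr [ 0.5742 -0.0053]
the job is handed in; nothing more can be done
```

The heating block is fitted and clamped, and the job is handed in, at about 16 s of the 61 s allowed. The hand-in gave no verdict, so what follows rests on my own checks.

- **Fitting:** I gripped the eight-well block across its plain sides and lowered it at the pocket position I had measured. It went straight in without shuffling. It touched the floor about 92 mm above bench level, pressing with roughly 13 N at most.
- **Clamp:** I let go of the block, gripped the clamp pin and turned the clamp along its arc to the stop. I then let go and lifted clear.

**Last checks from the wrist camera:**
- **Depth:** The block's top edge measures 45.9 mm wide at the height it should have when home (true width 46 mm). An earlier wide view gave 47 mm, so both are consistent with fully home.
- **Position and alignment:** The block centre is at about (0.574, -0.005) m, within 1 mm of the pocket centre. It is turned -0.163 rad against about -0.166 rad for the shaker.
- **Clamp angle:** It measures about 1.59 to 1.60 rad, at the 1.57 stop within measuring error, with the nose over the ledge.

No check failed. I did not re-measure where the other bench items stand, but the arm felt no unexpected contact.

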